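# Feed a row of test carriers into the reader

## Robot

A 6-joint arm with a two-finger parallel gripper is mounted at the origin on the work surface. World frame = base frame: x ahead of the robot, y to its left, z up, the work surface at z = 0. Lengths are in m, angles in degrees, forces in N, time in s.
With the tool pointing down it reaches from about 0.3 to 0.75 m from the base axis. Payload 8.5 kg.
Tool frame: the origin (TCP) lies midway between the tips of the shut fingers; the grasp point (between the pads) lies 19 mm behind it (grip_point_offset is the z of the grasp point in the tool frame, in m); z points along the fingers, y is the line along which they close (so a half turn about z gives the same grasp; the last joint's range is limited). The gripper opens to 88 mm and grips with 3 to 60 N. Pads are 18 mm wide; open, the fingers measure 123 mm over their backs; the gripper's body (75 mm by 187 mm) begins 45 mm behind the grasp point.
Start: joints at [-12.336, 21.807, 74.336, -0, 83.858, -12.336], TCP at [0.55, 0, 0.239] pointing down, gripper open.
Joint ranges: [-178.18, 178.18], [-50.72, 133.34], [12.68, 142.11], [-81.47, 261.47], [9.98, 163.14], [-165.26, 165.26]. Speed limits (degrees/s): [136.94, 136.94, 180, 180, 180, 180].

## Interface

Orientations are given as a 3x3 rotation matrix whose columns are the frame's x, y, z axes.
In Python, from workcell import get_obs, snapshot, calibration, hand_in, grip_point_offset gives the robot as it stands.
- The arm moves only by the tool apply_moves, never from a script. Its arguments are lists of equal length, an entry for each row: "hand": the finger opening in m, from 0 to 0.0881; "travel": the shift along the tool's x, y, z in m, a list of three; "twist": the turn about the tool's z in degrees. In form: {"hand": [hand, ...], "travel": [[x, y, z], ...], "twist": [twist, ...]}. A call has 1 to 8 rows; each row shifts and turns the commanded pose from where the row before left it, along the tool's axes as they then stand; what a row does not reach is not made up. A row lasts 1/12 s, in which the tool goes at most 41.7 mm and 7.16 degrees, less where a joint would pass 70% of its speed; a pose out of reach is approached as far as the arm can. A call with a gripper value outside its range is refused whole. The fingers move at their own pace and stop on an object; "newtons" is the grip in N (left out, the last holds). Time passes only in rows, so rows that do not move let the fingers close. It gives the time, the measured TCP pose, the force, the opening and the grip force at its end, in the units of the state.
- get_obs(): the state, without advancing time (a new reading comes with each control period).
- snapshot(name): name is "scene" or "side" or "wrist"; returns the picture (480x640x3 uint8, red, green, blue); there is no depth.
- calibration(name): a dict with "fx", "fy", "cx", "cy" (pixels), "xyz" and "rotation" of the camera in the world. Camera axes: x right, y up, looking along -z (the intrinsics and any distortion apply to the point x, -y, -z); pixel columns grow to the right and rows downward; lengths in m; the calibration is good to about 2 mm. A picture is of the moment at which its call begins: read the wrist's pose just before it. calibration takes no time and is no camera call; for the wrist camera it gives the pose at the moment of the call.
- hand_in(): hands the job in; it is judged then, once.
The state is a dict: "time": time; "joint_positions": joint angles; "dq": joint speeds; "joint_efforts": joint torques, N m; "position": TCP position; "tcp_rot": TCP orientation; "force": force on the tool from outside, world axes, zero at the start; "wrist_torque": the same for the moment, N m; "opening": opening from 0.0 (shut) to 1.0 (fully open); "finger_force": force on a finger pad.
Only numpy, scipy, OpenCV 4.12 (cv2) and the standard library are available. Lean on these libraries where they do the work, as an engineer would, in place of code of your own. Each camera call takes 0.05 s, during which the arm holds its last target. There are 200 camera calls.

## Task

Push the four test carriers standing in the reader's loading lane along together, as one closed row, until the front one is fully home against the end stop and no gaps are left. Then press the green start button on the reader right down, let it come up and move clear. Only push: do not lift or tip a carrier, let the row come apart or press start early, and leave everything else on the table where it stands.

Things in the scene. Friction and masses are not known exactly. Their poses are not given: they have to be found in the camera images.
- feeder: fixed bench reader with loading lane. Origin on the table under the lane's axis; y along the lane towards the reader (within 0.35 rad of world y), z up. Lane: aluminium channel, y = -210 to the stop at 132, -y end open, floor 6 above the table, 43 wide inside, side walls 5 thick with tops 16 above the table. White reader 150 (x) x 140 (y) x 70 high from y = 135 to 275, green start button on top
- stop (a point): middle of the end stop's face at the level of the lane's floor; axes as the feeder's. The stop is a black plate 60 wide and 58 high on the reader's front. With the row home the four carrier origins lie at about y = -21, -63, -105 and -147 from here
- start_top (a point): centre of the top of the green start button (30 across) on the reader's top, in the feeder's frame at x = -45, y = 205, z = 92; it stands 10 proud of a grey collar 46 across; pressed straight down
- start (a joint): travel of the start button in m: 0 up, 0.006 fully down; it springs back, fully down takes 5 N
- carrier_red: white plastic test carrier, red caps and band, only to be pushed: block 40 wide x 42 along the lane x 40 high, four caps 15 across stand 12 above it (52 in all), 60 to 130 g. Origin: centre of its underside; z up, y along the lane towards the stop. Four carriers stand in a row in the lane, in any colour order, flat ends all but touching (0.2 gaps)
- carrier_yellow: white plastic test carrier, yellow caps and band, only to be pushed: block 40 wide x 42 along the lane x 40 high, four caps 15 across stand 12 above it (52 in all), 60 to 130 g. Origin: centre of its underside; z up, y along the lane towards the stop. Four carriers stand in a row in the lane, in any colour order, flat ends all but touching (0.2 gaps)
- carrier_green: white plastic test carrier, green caps and band, only to be pushed: block 40 wide x 42 along the lane x 40 high, four caps 15 across stand 12 above it (52 in all), 60 to 130 g. Origin: centre of its underside; z up, y along the lane towards the stop. Four carriers stand in a row in the lane, in any colour order, flat ends all but touching (0.2 gaps)
- carrier_blue: white plastic test carrier, blue caps and band, only to be pushed: block 40 wide x 42 along the lane x 40 high, four caps 15 across stand 12 above it (52 in all), 60 to 130 g. Origin: centre of its underside; z up, y along the lane towards the stop. Four carriers stand in a row in the lane, in any colour order, flat ends all but touching (0.2 gaps)
- spare: bystander: a fifth carrier, same shape, orange caps, standing on the table beside the lane; not part of the row. Origin: centre of its underside
- squeeze_bottle: bystander: white bottle 66 across, 190 high; origin under its centre
- glove_box: bystander: blue and white glove carton 230 x 120 x 70 high (81 with the glove on top); origin under its centre
- tube_rack: bystander: white rack 190 x 90, 68 high with its coloured tubes; origin under its centre
- gel: bystander: clear gel bottle 56 across, 130 high; origin under its centre
- cassette: bystander: flat white test cassette 22 x 70 x 6 high lying beside the lane; origin under its centre
- dropper: bystander: small white dropper bottle 28 across, 55 high, beside the lane; origin under its centre
Not all that is in view belongs to the job. Leave any black look-alike of the carrier_yellow alone. Leave any black or turquoise look-alike of the carrier_blue alone.

How it is judged (in metres and radians):
On the way, in this order (a step that is already met when the one before it is completed fails the run):
1. the row of four carriers is closed up against the end stop (y of each of carrier_red, carrier_yellow, carrier_green, carrier_blue in the frame of stop above -0.151 m and x of carrier_red in the frame of stop between -0.006 and 0.006 m and z of each of carrier_red, carrier_yellow, carrier_green, carrier_blue in the frame of stop below 0.004 m and angle between each of carrier_red, carrier_yellow, carrier_green, carrier_blue's own z axis and vertical below 0.08 rad and x of carrier_yellow in the frame of stop between -0.006 and 0.006 m and x of carrier_green in the frame of stop between -0.006 and 0.006 m and x of carrier_blue in the frame of stop between -0.006 and 0.006 m), for 0.3 s.
2. the start button is pressed down (value of joint start above 0.0045 m), for 0.05 s.
At the end, for the whole second after the job is handed in: All four carriers rest upright (within 0.08 rad) in the lane, each origin at most 151 mm from the stop (closed row within 4 mm of home), within 6 mm of the lane's axis and 4 mm of its floor; after that the start button was pressed past 4.5 mm, and it is up again (all of step 1 and linear speed of each of carrier_red, carrier_yellow, carrier_green, carrier_blue below 0.01 m/s and value of joint start below 0.002 m); the robot touches nothing.
It fails at once if a carrier is lifted more than 12 mm (z of any of carrier_red, carrier_yellow, carrier_green, carrier_blue in the frame of stop above 0.012 m).
It fails at once if a carrier is tipped by more than 0.3 rad (angle between any of carrier_red, carrier_yellow, carrier_green, carrier_blue's own z axis and vertical above 0.3 rad).
It fails at once if the row comes apart: its end carriers are more than 15 mm farther apart than in a closed row (horizontal distance between any of carrier_yellow, carrier_green, carrier_blue and carrier_red above 0.141 m or horizontal distance between any of carrier_green, carrier_blue and carrier_yellow above 0.141 m or horizontal distance between carrier_blue and carrier_green above 0.141 m).
It fails at once if start is pressed while the row is not home (value of joint start above 0.003 m and not ((y of carrier_red in the frame of stop above -0.151 m and x of carrier_red in the frame of stop between -0.006 and 0.006 m and z of carrier_red in the frame of stop below 0.004 m and angle between carrier_red's own z axis and vertical below 0.08 rad) and (y of carrier_yellow in the frame of stop above -0.151 m and x of carrier_yellow in the frame of stop between -0.006 and 0.006 m and z of carrier_yellow in the frame of stop below 0.004 m and angle between carrier_yellow's own z axis and vertical below 0.08 rad) and (y of carrier_green in the frame of stop above -0.151 m and x of carrier_green in the frame of stop between -0.006 and 0.006 m and z of carrier_green in the frame of stop below 0.004 m and angle between carrier_green's own z axis and vertical below 0.08 rad) and (y of carrier_blue in the frame of stop above -0.151 m and x of carrier_blue in the frame of stop between -0.006 and 0.006 m and z of carrier_blue in the frame of stop below 0.004 m and angle between carrier_blue's own z axis and vertical below 0.08 rad))).
It fails at once if a bystander is moved by more than 20 mm or tipped by more than 0.3 rad (distance of any of spare, squeeze_bottle, glove_box, tube_rack, gel, cassette, dropper from where it was at the start of the episode above 0.02 m or angle between any of spare, squeeze_bottle, glove_box, tube_rack, gel, cassette, dropper's own z axis and vertical above 0.3 rad).
It also fails if it takes over 42 s, if anything falls off the work surface, if the arm or the gripper's body presses on something with over 40 N, if the wrist force passes 120 N, or if a joint passes its speed limit or range.

## Working session

There is one attempt and no reset: what is moved stays moved. The work goes in short steps, Python scripts to look and compute and a tool call to move; the robot and the scene stay as the last step left them, time stands still between calls to the robot, and variables do not carry over. Pictures are saved under pics/ and viewed, at most 10 in all, crops included, and the job is handed in when it is done.

Besides the shell and the picture viewer there is one more tool, called after ">>>" as name(argument=value, ...), one argument or row to a line, values as JSON. apply_moves: Moves the arm, as the interface text tells. Its arguments: {"type":"object","properties":{"hand":{"type":"array","items":{"type":"number"}},"travel":{"type":"array","items":{"type":"array","items":{"type":"number"}}},"twist":{"type":"array","items":{"type":"number"}},"newtons":{"type":"number"}},"required":["hand","travel","twist"]}

```bash
mkdir -p pics; ls
python3 - <<'E'
from workcell import *
import cv2,json
for n in("scene","side"):
    im=snapshot(n); cv2.imwrite(f"pics/{n}0.png",im[:,:,::-1]); c=calibration(n); print(n,c)
o=get_obs(); print(o)
E
```

```text
pics
scene {'fx': 623.5398640896466, 'fy': 623.5398640896466, 'cx': 317.79262248862995, 'cy': 236.74044388690595, 'xyz': array([1.58831756, 0.2633014 , 0.9024143 ]), 'rotation': array([[-0.24410123, -0.57672289,  0.77961869],
       [ 0.96965618, -0.13398824,  0.20448482],
       [-0.01347134,  0.80587708,  0.59192961]])}
side {'fx': 475.9538879319937, 'fy': 475.9538879319937, 'cx': 330.37879385011826, 'cy': 242.57629001902754, 'xyz': array([0.36055795, 0.90904495, 0.79356577]), 'rotation': array([[-0.98083275,  0.13248039, -0.14288481],
       [-0.19353177, -0.57715175,  0.79337338],
       [ 0.02264019,  0.80581934,  0.5917285 ]])}
{'time': 0.1, 'joint_positions': array([-1.23362784e+01,  2.18367173e+01,  7.43781663e+01, -6.05104949e-04,
        8.38604957e+01, -1.23352957e+01]), 'dq': array([ 0.04753348, -0.08999083, -0.03955748, -0.01056627, -0.142454  ,
       -0.05134639]), 'joint_efforts': array([ 3.42670668e-03, -4.38650107e+01, -2.24912524e+01,  7.15119881e-02,
        3.42038926e-02, -1.57015911e-04]), 'position': array([5.49743180e-01, 4.63717872e-05, 2.38216607e-01]), 'tcp_rot': array([[ 1.61880723e-05,  9.99999171e-01, -1.28748296e-03],
       [ 9.99999963e-01, -1.58394060e-05,  2.70822077e-04],
       [ 2.70801460e-04, -1.28748730e-03, -9.99999135e-01]]), 'force': array([-0.80559552, -0.04837817,  0.35898285]), 'wrist_torque': array([ 0.0300184 ,  0.01009776, -0.0195756 ]), 'finger_force': 0.0, 'opening': 0.9966504071818753}
```

View pics/scene0.png

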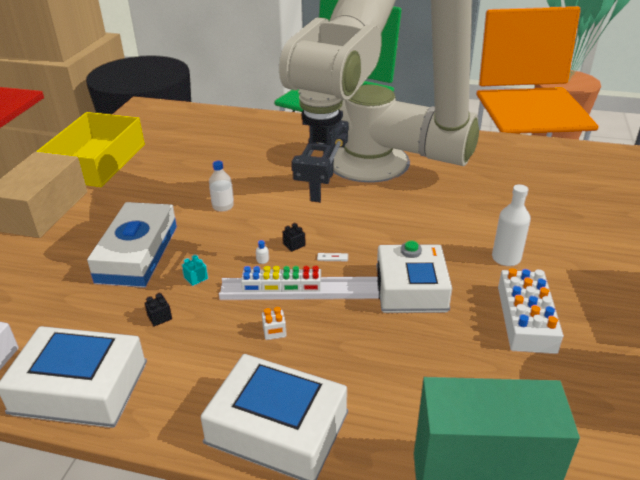

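View pics/side0.png

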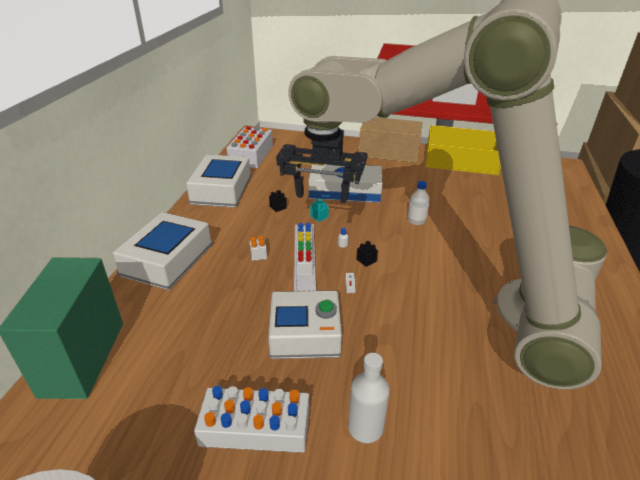

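The scene view shows the lane running from (220,288) to the reader at (378,288). The row from the back is blue (252,275), yellow (271,275), green (291,275), red (311,275), and the start button is at (411,247). The black blocks at (293,237) and (158,308), the turquoise one at (195,270) and the orange spare at (273,322) are outside the lane, so I'll leave them alone.

```bash
cat > h.py <<'E'
from workcell import *
import numpy as np, cv2
def ray(c,uv):
    d=c["rotation"]@np.array([(uv[0]-c["cx"])/c["fx"],-(uv[1]-c["cy"])/c["fy"],-1]); return np.array(c["xyz"]),d/np.linalg.norm(d)
def onz(c,uv,z):
    o,d=ray(c,uv); return o+d*(z-o[2])/d[2]
def tri(rs):
    A=sum(np.eye(3)-np.outer(d,d) for o,d in rs); b=sum((np.eye(3)-np.outer(d,d))@o for o,d in rs)
    p=np.linalg.solve(A,b); return p,max(np.linalg.norm(np.cross(p-o,d)) for o,d in rs)
HUE={"red":[(0,5),(174,180)],"yellow":[(22,33)],"green":[(48,75)],"blue":[(105,125)],"orange":[(7,18)]}
def blobs(im,col,box,amin=12):
    h=cv2.cvtColor(im,cv2.COLOR_RGB2HSV); m=np.zeros(h.shape[:2],np.uint8)
    for a,b in HUE[col]: m|=cv2.inRange(h,(a,140,70),(b,255,255))
    x0,y0,x1,y1=box; k=np.zeros_like(m); k[y0:y1,x0:x1]=m[y0:y1,x0:x1]
    n,l,s,c=cv2.connectedComponentsWithStats(k)
    return [(c[i].round(1).tolist(),s[i].tolist()) for i in range(1,n) if s[i][4]>=amin]
E
python3 - <<'E'
from h import *
S=cv2.imread("pics/scene0.png")[:,:,::-1].copy(); D=cv2.imread("pics/side0.png")[:,:,::-1].copy()
cs,cd=calibration("scene"),calibration("side")
for c in("red","yellow","green","blue"):
    print(c,"S",blobs(S,c,(238,262,326,295)),"\n   D",blobs(D,c,(290,220,318,290)))
b1=blobs(S,"green",(395,235,430,262));b2=blobs(D,"green",(310,295,342,325));print(b1,b2)
print(onz(cs,b1[0][0],.09),onz(cd,b2[0][0],.09),tri([ray(cs,b1[0][0]),ray(cd,b2[0][0])]))
a=cv2.resize(S[225:325,205:465],None,fx=3,fy=3,interpolation=cv2.INTER_CUBIC); b=cv2.resize(D[215:360,255:385],None,fx=2,fy=2,interpolation=cv2.INTER_CUBIC)
o=np.zeros((590,780,3),np.uint8);o[:300,:780]=a;o[300:590,:260]=b;cv2.imwrite("pics/crop.png",o[:,:,::-1])
E
```

```text
red S [([305.8, 272.1], [303, 266, 7, 13, 66]), ([315.1, 271.8], [313, 266, 6, 13, 61]), ([310.4, 286.5], [304, 285, 13, 4, 49])] 
   D [([300.2, 255.6], [298, 251, 5, 11, 47]), ([308.0, 255.4], [306, 251, 5, 10, 45])]
yellow S [([266.2, 271.6], [263, 266, 8, 13, 81]), ([275.7, 271.7], [273, 266, 7, 13, 78]), ([271.0, 287.4], [265, 286, 13, 4, 50])] 
   D [([300.1, 236.1], [298, 232, 5, 9, 43]), ([307.7, 236.2], [306, 232, 5, 9, 39])]
green S [([286.0, 272.3], [284, 267, 5, 12, 58]), ([295.3, 272.2], [293, 267, 6, 12, 58]), ([290.5, 287.0], [285, 286, 12, 3, 36])] 
   D [([300.3, 245.3], [299, 241, 4, 9, 30]), ([307.9, 245.1], [306, 241, 5, 9, 28])]
blue S [([246.5, 272.6], [244, 267, 6, 12, 61]), ([256.0, 272.5], [253, 267, 7, 12, 65]), ([251.4, 287.4], [245, 286, 13, 4, 47])] 
   D [([300.4, 226.9], [299, 223, 4, 8, 28]), ([307.5, 226.7], [306, 223, 4, 8, 30])]
[([411.1, 245.8], [405, 241, 13, 10, 106])] [([325.7, 305.8], [320, 301, 13, 11, 116])]
[0.50479266 0.1862559  0.09      ] [0.49636931 0.18956396 0.09      ] (array([0.49749582, 0.1853413 , 0.08509183]), np.float64(0.0006119437925982588))
```

View pics/crop.png

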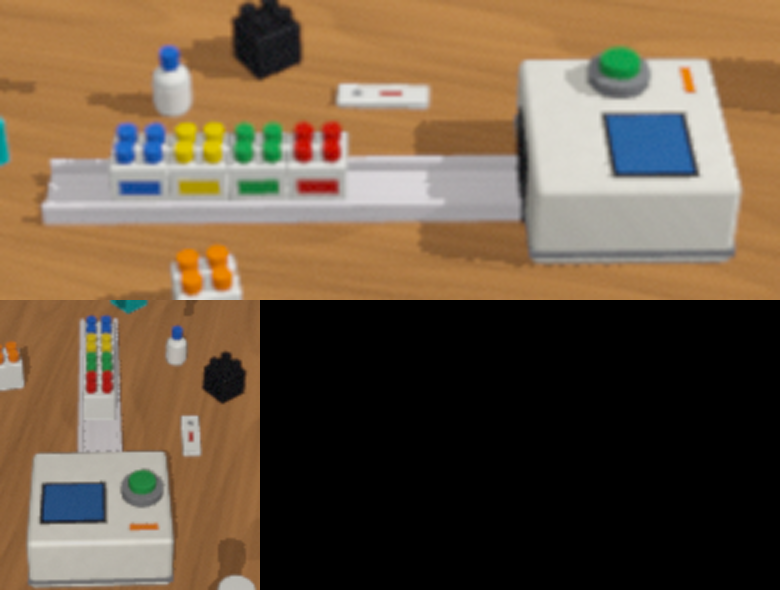

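The crop confirms the closed row in the lane: blue at the open end, then yellow, green and red towards the reader. The green button sits on its grey collar. Next I'll fit the lane's axis.

Run:
```python
from h import *
S=cv2.imread("pics/scene0.png")[:,:,::-1].copy(); D=cv2.imread("pics/side0.png")[:,:,::-1].copy()
cs,cd=calibration("scene"),calibration("side")
P={}
for c in("blue","yellow","green","red"):
    s=np.mean([b[0] for b in blobs(S,c,(238,262,326,284))],0); d=np.mean([b[0] for b in blobs(D,c,(290,220,318,290),25)],0)
    P[c]=tri([ray(cs,s),ray(cd,d)]); print(c,P[c],onz(cs,s,.053),onz(cd,d,.053))
for n in ("scene","side"):
    c=calibration(n)
A=np.array([onz(cs,(x,y),.016)for x,y in [(222,278.5),(220,299)]]);print("lane open end corners (far,near) ",A)
A=np.array([onz(cs,(205+x/3,225+y/3),.016)for x,y in [(50,160),(520,157),(45,207),(520,207)]]);print(A)
A=np.array([onz(cs,(205+x/3,225+y/3),.07)for x,y in [(519,62),(708,62),(734,190),(530,190)]]);print("reader top",A)
# bystanders near
print("dropper",onz(cs,(205+172/3,225+112/3),0),"spare",[onz(cs,(205+x/3,225+260/3),.052) for x in(175,235)],"cassette",onz(cs,(205+383/3,225+97/3),.006))
```

```text
blue (array([ 0.62485634, -0.13878366,  0.05211963]), np.float64(0.0012153356474828786)) [ 0.62728637 -0.13723845  0.053     ] [ 0.62439001 -0.13948055  0.053     ]
yellow (array([ 0.61420529, -0.09724266,  0.05248996]), np.float64(2.459663829883162e-05)) [ 0.61476087 -0.09704852  0.053     ] [ 0.61403425 -0.09651192  0.053     ]
green (array([ 0.60444398, -0.05679943,  0.05195374]), np.float64(0.001193187216433322)) [ 0.60705562 -0.0553619   0.053     ] [ 0.60390378 -0.05723525  0.053     ]
red (array([ 0.59408569, -0.01540102,  0.05169684]), np.float64(0.0006901318631540193)) [ 0.59641595 -0.01438751  0.053     ] [ 0.59354893 -0.01478622  0.053     ]
lane open end corners (far,near)  [[ 0.61976046 -0.21096777  0.016     ]
 [ 0.68409288 -0.19053912  0.016     ]]
[[ 0.61939288 -0.21189504  0.016     ]
 [ 0.53706752  0.12380317  0.016     ]
 [ 0.66911518 -0.19639183  0.016     ]
 [ 0.59148362  0.13306435  0.016     ]]
reader top [[0.49415512 0.11335502 0.07      ]
 [0.46274162 0.24823728 0.07      ]
 [0.6022882  0.27799598 0.07      ]
 [0.63366843 0.14465657 0.07      ]]
dropper [ 5.26155609e-01 -1.49317121e-01  1.11022302e-16] spare [array([ 0.73616035, -0.07443695,  0.052     ]), array([ 0.727018 , -0.0357823,  0.052    ])] cassette [0.47821032 0.00702281 0.006     ]
```

>>> apply_moves(
  hand=[0, 0, 0, 0, 0, 0, 0, 0],
  travel=[
    [0, 0, 0],
    [0, 0, 0],
    [-0.033, 0.0065, 0],
    [-0.033, 0.0065, 0],
    [-0.033, 0.0065, 0],
    [-0.033, 0.0065, 0],
    [-0.033, 0.0065, 0],
    [-0.033, 0.0065, 0],
  ],
  twist=[-7, -7, 0, 0, 0, 0, 0, 0],
  newtons=10,
)

```text
time: 0.77
position: [0.636, -0.1842, 0.2383]
tcp_rot: [[-0.242, 0.97, -0.001], [0.97, 0.242, 0.0], [0.001, -0.001, -1.0]]
force: [0.1, 0.8, 0.1]
opening: 0.416
finger_force: 0.0
```

>>> apply_moves(
  hand=[0, 0, 0, 0, 0, 0, 0],
  travel=[
    [0, 0, 0.03],
    [0, 0, 0.03],
    [0, 0, 0.03],
    [0, 0, 0.03],
    [0, 0, 0.02],
    [0, 0, 0],
    [0, 0, 0],
  ],
  twist=[0, 0, 0, 0, 0, 0, 0],
)

```text
time: 1.35
position: [0.6355, -0.1826, 0.0983]
tcp_rot: [[-0.242, 0.97, -0.002], [0.97, 0.242, 0.001], [0.001, -0.001, -1.0]]
force: [0.8, -0.3, 1.0]
opening: 0.006
finger_force: 0.0
```

Run:
```python
from h import *
a=snapshot("scene");b=snapshot("side")
o=np.zeros((600,780,3),np.uint8);o[:330,:780]=cv2.resize(a[190:300,200:460],None,fx=3,fy=3);o[330:600,:360]=cv2.resize(b[180:270,250:370],None,fx=3,fy=3)
cv2.imwrite("pics/c2.png",o[:,:,::-1]); g=get_obs();print(g["time"],g["position"],g["tcp_rot"],g["opening"],g["force"])
cs,cd=calibration("scene"),calibration("side")
print("bottle",onz(cd,(367,437),0),onz(cs,(509,262),0))
```

```text
1.45 [ 0.63645015 -0.18299983  0.10045947] [[-0.24194628  0.97028671  0.00238615]
 [ 0.97028814  0.24194951 -0.00116933]
 [-0.00171191  0.00203234 -0.99999647]] 0.003975710852393737 [-0.2322471  -0.79068939  0.78900426]
bottle [0.37204028 0.41476865 0.        ] [0.39538502 0.40437678 0.        ]
```

View pics/c2.png

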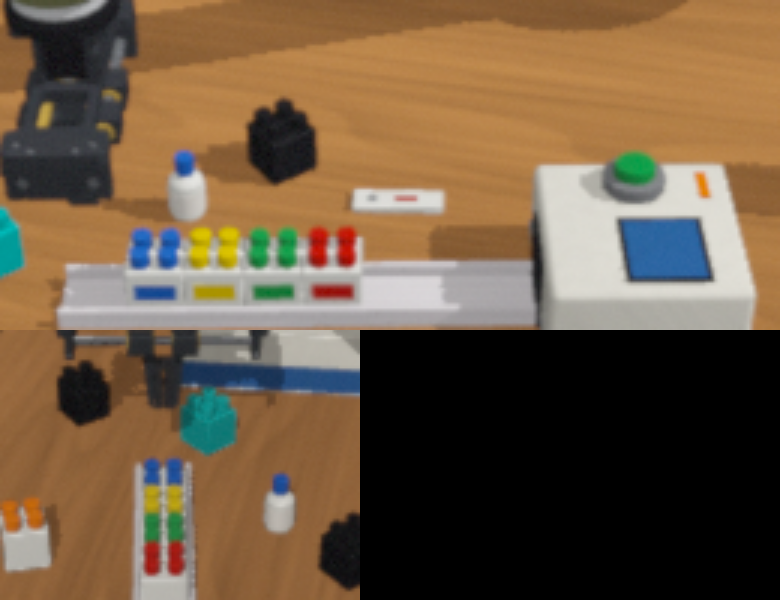

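The side crop shows the shut fingers in line with the row, both at column 163. The lane behind blue is free, so I'll go down.

>>> apply_moves(
  hand=[0, 0, 0, 0, 0, 0, 0],
  travel=[
    [0, 0, 0.02],
    [0, 0, 0.02],
    [0, 0, 0.02],
    [0, 0, 0.01],
    [0, 0, 0.008],
    [0, 0, 0],
    [0, 0, 0],
  ],
  twist=[0, 0, 0, 0, 0, 0, 0],
)

```text
time: 2.03
position: [0.6362, -0.1829, 0.0218]
tcp_rot: [[-0.242, 0.97, 0.001], [0.97, 0.242, -0.001], [-0.001, 0.001, -1.0]]
force: [0.5, 0.2, 0.0]
opening: 0.007
finger_force: 0.0
```

>>> apply_moves(
  hand=[0, 0, 0, 0, 0, 0, 0, 0],
  travel=[
    [0.003, 0, 0],
    [0.003, 0, 0],
    [0.003, 0, 0],
    [0.003, 0, 0],
    [0.003, 0, 0],
    [0.003, 0, 0],
    [0.003, 0, 0],
    [0.003, 0, 0],
  ],
  twist=[0, 0, 0, 0, 0, 0, 0, 0],
)

```text
time: 2.7
position: [0.6302, -0.1596, 0.0212]
tcp_rot: [[-0.242, 0.97, 0.001], [0.97, 0.242, -0.001], [-0.001, 0.001, -1.0]]
force: [0.3, -2.3, 2.3]
opening: 0.009
finger_force: 1.9
```

>>> apply_moves(
  hand=[0, 0, 0, 0, 0, 0, 0, 0],
  travel=[
    [0.004, 0, 0],
    [0.004, 0, 0],
    [0.004, 0, 0],
    [0.004, 0, 0],
    [0.004, 0, 0],
    [0.004, 0, 0],
    [0.004, 0, 0],
    [0.004, 0, 0],
  ],
  twist=[0, 0, 0, 0, 0, 0, 0, 0],
)

```text
time: 3.37
position: [0.6221, -0.128, 0.0208]
tcp_rot: [[-0.242, 0.97, -0.0], [0.97, 0.242, -0.0], [-0.0, -0.0, -1.0]]
force: [0.4, -3.9, 4.9]
opening: 0.005
finger_force: 2.2
```

>>> apply_moves(
  hand=[0, 0, 0, 0, 0, 0, 0, 0],
  travel=[
    [0.004, 0, 0],
    [0.004, 0, 0],
    [0.004, 0, 0],
    [0.004, 0, 0],
    [0.004, 0, 0],
    [0.004, 0, 0],
    [0.004, 0, 0],
    [0.002, 0, 0],
  ],
  twist=[0, 0, 0, 0, 0, 0, 0, 0],
)

```text
time: 4.03
position: [0.6147, -0.0986, 0.0207]
tcp_rot: [[-0.242, 0.97, -0.0], [0.97, 0.242, 0.0], [0.0, -0.0, -1.0]]
force: [0.8, -4.3, 3.3]
opening: 0.003
finger_force: 2.1
```

Run:
```python
from h import *
a=snapshot("scene");b=snapshot("side")
o=np.zeros((600,780,3),np.uint8);o[:330,:780]=cv2.resize(a[200:310,200:460],None,fx=3,fy=3);o[330:600,:360]=cv2.resize(b[210:300,250:370],None,fx=3,fy=3)
cv2.imwrite("pics/c3.png",o[:,:,::-1]); g=get_obs();print(g["time"],g["position"],g["force"])
```

```text
4.1333 [ 0.61448455 -0.09839319  0.02044105] [ 1.1818149  -0.53360022 -0.13217947]
```

View pics/c3.png

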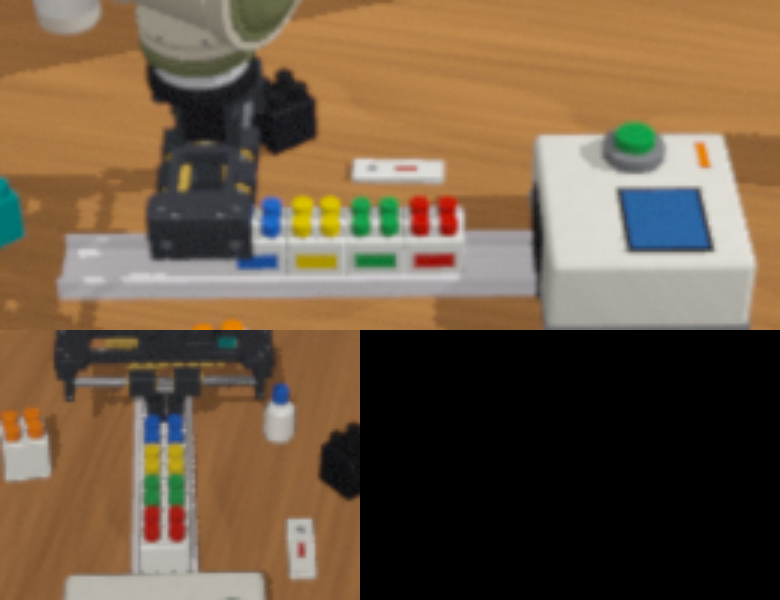

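The row is closed and sliding well: red's caps are at crop (434,215), and the lane in front is free. I'll keep pushing.

>>> apply_moves(
  hand=[0, 0, 0, 0, 0, 0, 0, 0],
  travel=[
    [0.004, 0, 0],
    [0.004, 0, 0],
    [0.004, 0, 0],
    [0.004, 0, 0],
    [0.004, 0, 0],
    [0.004, 0, 0],
    [0.004, 0, 0],
    [0.004, 0, 0],
  ],
  twist=[0, 0, 0, 0, 0, 0, 0, 0],
)

```text
time: 4.8
position: [0.6069, -0.0676, 0.0206]
tcp_rot: [[-0.242, 0.97, -0.001], [0.97, 0.242, 0.0], [0.0, -0.0, -1.0]]
force: [0.4, -1.3, -0.7]
opening: 0.006
finger_force: 0.8
```

>>> apply_moves(
  hand=[0, 0, 0, 0, 0, 0, 0, 0],
  travel=[
    [0.0025, 0, 0],
    [0.002, 0, 0],
    [0.0015, 0, 0],
    [0.0015, 0, 0],
    [0.0015, 0, 0],
    [0.0015, 0, 0],
    [0.0015, 0, 0],
    [0.0015, 0, 0],
  ],
  twist=[0, 0, 0, 0, 0, 0, 0, 0],
)

```text
time: 5.47
position: [0.6039, -0.055, 0.0207]
tcp_rot: [[-0.242, 0.97, -0.0], [0.97, 0.242, 0.0], [0.0, -0.0, -1.0]]
force: [-0.9, -2.1, -1.8]
opening: 0.005
finger_force: 0.8
```

```bash
cat > chk.py <<'E'
from h import *
g=get_obs();print(g["time"],g["position"],g["force"])
S=snapshot("scene");D=snapshot("side");cs,cd=calibration("scene"),calibration("side")
d=np.array([-.242,.970]);x=np.array([.970,.242]);m=np.array([.6094,-.0771])
print("tcp y",-.0787+(g["position"][:2]-m)@d,(g["position"][:2]-m)@x)
for c in("blue","yellow","green","red"):
    try:
        s=np.mean([b[0] for b in blobs(S,c,(270,255,390,282))if b[1][4]>40],0); e=blobs(D,c,(285,235,325,300),25); e2=np.mean([b[0] for b in e],0)
        for r in (onz(cs,s,.053),onz(cd,e2,.053)): print(c,len(e),"y",round(1000*(-.0787+(r[:2]-m)@d),1),"x",round(1000*((r[:2]-m)@x),1),end=" | ")
        print()
    except Exception as ex: print(c,ex)
E
python3 chk.py
```

```text
5.4667 [ 0.60387904 -0.05498271  0.02073511] [-0.89547831 -2.12724476 -1.7645976 ]
tcp y -0.055910156445691306 -2.9499216703341574e-06
blue 2 y -13.6 x 2.4 | blue 2 y -26.7 x -0.7 | 
yellow 2 y 18.5 x 0.7 | yellow 2 y 18.2 x -0.0 | 
green 2 y 60.5 x 2.3 | green 2 y 60.6 x -0.5 | 
red 2 y 102.5 x 2.6 | red 2 y 100.0 x -0.5 |
```

>>> apply_moves(
  hand=[0, 0, 0, 0, 0, 0, 0, 0],
  travel=[
    [0.001, 0, 0],
    [0.001, 0, 0],
    [0.001, 0, 0],
    [0.001, 0, 0],
    [0.001, 0, 0],
    [0.001, 0, 0],
    [0.001, 0, 0],
    [0.001, 0, 0],
  ],
  twist=[0, 0, 0, 0, 0, 0, 0, 0],
)

```text
time: 6.23
position: [0.6024, -0.0483, 0.021]
tcp_rot: [[-0.242, 0.97, 0.001], [0.97, 0.242, -0.002], [-0.002, 0.001, -1.0]]
force: [1.8, -10.8, -0.7]
opening: 0.007
finger_force: 5.7
```

>>> apply_moves(
  hand=[0, 0, 0, 0],
  travel=[
    [0.0007, 0, 0],
    [0.0007, 0, 0],
    [0.0006, 0, 0],
    [0, 0, 0],
  ],
  twist=[0, 0, 0, 0],
)

```text
time: 6.57
position: [0.6026, -0.0482, 0.0213]
tcp_rot: [[-0.242, 0.97, 0.003], [0.97, 0.242, -0.005], [-0.005, 0.002, -1.0]]
force: [3.4, -16.1, -0.8]
opening: 0.008
finger_force: 8.0
```

Force climbs to 16 N while the position holds, so the row is against the stop. I'll back off and check.

>>> apply_moves(
  hand=[0, 0, 0, 0, 0, 0, 0, 0],
  travel=[
    [-0.003, 0, 0],
    [-0.006, 0, 0],
    [-0.01, 0, 0],
    [-0.02, 0, 0],
    [0, 0, -0.03],
    [0, 0, -0.04],
    [0, 0, -0.04],
    [0, 0, -0.02],
  ],
  twist=[0, 0, 0, 0, 0, 0, 0, 0],
)

```text
time: 7.23
position: [0.6121, -0.0839, 0.1555]
tcp_rot: [[-0.242, 0.97, 0.006], [0.97, 0.242, -0.001], [-0.003, 0.005, -1.0]]
force: [-0.2, 0.7, 0.4]
opening: 0.003
finger_force: 0.0
```

```bash
cat >> chk.py <<'E'
o=np.zeros((600,780,3),np.uint8);o[:330,:780]=cv2.resize(S[200:310,200:460],None,fx=3,fy=3);o[330:600,:360]=cv2.resize(D[220:310,250:370],None,fx=3,fy=3)
cv2.imwrite("pics/c4.png",o[:,:,::-1])
E
python3 chk.py
```

```text
7.2333 [ 0.61206297 -0.08391427  0.15551207] [-0.23944843  0.70752048  0.43392594]
tcp y -0.08595427655004875 0.0009340290556815562
blue 2 y -17.0 x 3.1 | blue 2 y -17.5 x 0.1 | 
yellow 2 y 25.2 x 0.3 | yellow 2 y 24.9 x 0.2 | 
green 2 y 67.3 x 2.4 | green 2 y 66.3 x -0.4 | 
red 2 y 109.4 x 2.5 | red 2 y 103.1 x -0.3 |
```

View pics/c4.png

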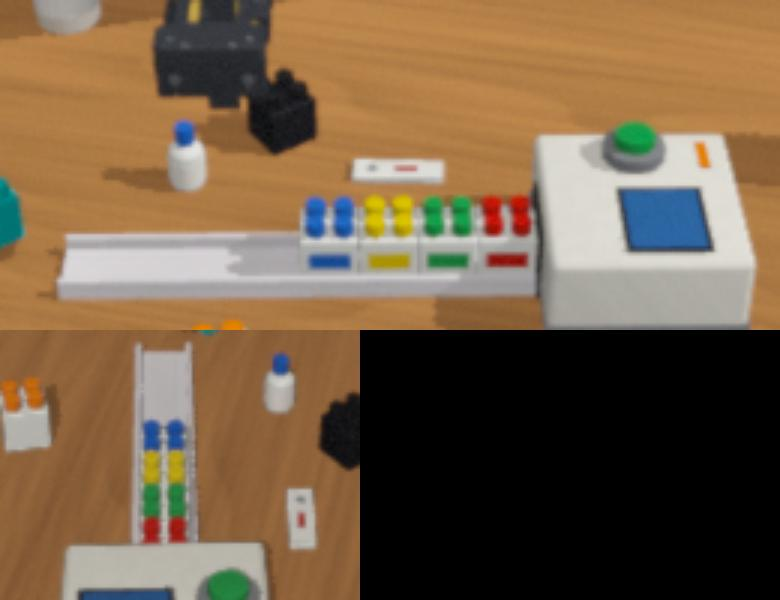

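In the crop red sits flush against the black stop plate at (537,220), and all four carriers are in line 42 mm apart. Now the button.

>>> apply_moves(
  hand=[0, 0, 0, 0, 0, 0, 0, 0],
  travel=[
    [0.036, -0.0056, 0],
    [0.036, -0.0056, 0],
    [0.036, -0.0056, 0],
    [0.036, -0.0056, 0],
    [0.036, -0.0056, 0],
    [0.036, -0.0056, 0],
    [0.036, -0.0056, 0],
    [0.036, -0.0056, 0],
  ],
  twist=[0, 0, 0, 0, 0, 0, 0, 0],
)

```text
time: 8.0
position: [0.4964, 0.1866, 0.1495]
tcp_rot: [[-0.242, 0.97, -0.002], [0.97, 0.242, -0.0], [0.001, -0.002, -1.0]]
force: [0.7, 0.2, -1.2]
opening: 0.005
finger_force: 0.0
```

>>> apply_moves(
  hand=[0, 0, 0, 0, 0],
  travel=[
    [0, 0, 0.02],
    [0, 0, 0.014],
    [0, 0, 0.006],
    [0, 0, 0],
    [0, 0, 0],
  ],
  twist=[0, 0, 0, 0, 0],
)

```text
time: 8.42
position: [0.4979, 0.185, 0.1104]
tcp_rot: [[-0.241, 0.97, -0.001], [0.97, 0.241, -0.0], [0.0, -0.001, -1.0]]
force: [-0.3, 0.0, -0.0]
opening: 0.008
finger_force: 0.0
```

Run:
```python
from h import *
a=snapshot("scene");b=snapshot("side")
o=np.zeros((600,800,3),np.uint8);o[:600,:400]=cv2.resize(a[190:340,350:450],None,fx=4,fy=4);o[:600,400:]=cv2.resize(b[220:370,265:365],None,fx=4,fy=4)
cv2.imwrite("pics/c5.png",o[:,:,::-1]); g=get_obs();print(g["time"],g["position"],g["force"])
```

```text
8.5167 [0.4982738  0.18501712 0.11120269] [0.53913593 0.0011343  0.00930835]
```

View pics/c5.png

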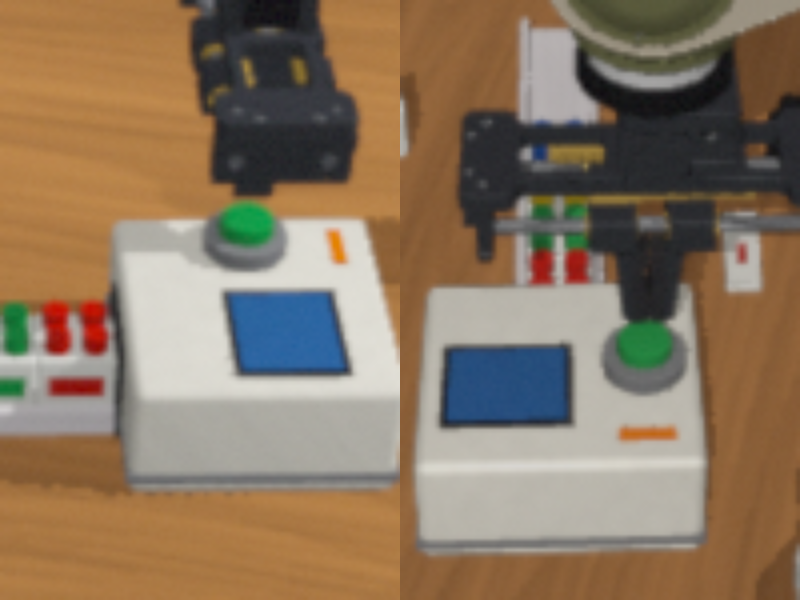

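The shut fingertips are centred above the button, at (252,190) over (246,222) in the scene half and (650,315) over (645,345) in the side half. I'll press straight down.

>>> apply_moves(
  hand=[0, 0, 0, 0, 0, 0, 0, 0],
  travel=[
    [0, 0, 0.006],
    [0, 0, 0.006],
    [0, 0, 0.004],
    [0, 0, 0.002],
    [0, 0, 0.002],
    [0, 0, 0.002],
    [0, 0, 0.002],
    [0, 0, 0.001],
  ],
  twist=[0, 0, 0, 0, 0, 0, 0, 0],
)

```text
time: 9.18
position: [0.4976, 0.1853, 0.0862]
tcp_rot: [[-0.242, 0.97, -0.0], [0.97, 0.242, -0.0], [-0.0, -0.0, -1.0]]
force: [-6.5, -1.3, 18.3]
opening: 0.005
finger_force: 8.9
```

>>> apply_moves(
  hand=[0, 0, 0],
  travel=[
    [0, 0, 0.001],
    [0, 0, 0.0005],
    [0, 0, 0],
  ],
  twist=[0, 0, 0],
)

```text
time: 9.43
position: [0.4977, 0.1853, 0.0862]
tcp_rot: [[-0.242, 0.97, 0.001], [0.97, 0.242, -0.0], [-0.001, 0.001, -1.0]]
force: [-8.4, -3.6, 22.1]
opening: 0.007
finger_force: 10.7
```

The button bottomed at z = 0.0862, which is 92 − 6 mm, with 22 N on it. I'll lift clear.

>>> apply_moves(
  hand=[0, 0, 0, 0, 0, 0, 0, 0],
  travel=[
    [0, 0, -0.004],
    [0, 0, -0.008],
    [0, 0, -0.02],
    [0, 0, -0.03],
    [0, 0, -0.03],
    [0, 0, -0.02],
    [0, 0, 0],
    [0, 0, 0],
  ],
  twist=[0, 0, 0, 0, 0, 0, 0, 0],
)

```text
time: 10.1
position: [0.4981, 0.1855, 0.1968]
tcp_rot: [[-0.242, 0.97, 0.002], [0.97, 0.242, 0.0], [-0.0, 0.002, -1.0]]
force: [0.8, 0.2, -0.3]
opening: 0.007
finger_force: 0.0
```

```bash
python3 chk.py; python3 -c "
from h import *
b=snapshot('scene');print(blobs(b,'green',(395,235,430,262)))"
```

```text
10.1 [0.49809321 0.18550514 0.19679143] [ 0.82392759  0.2311674  -0.30977384]
tcp y 0.20296322989573695 -0.044417144449593576
blue 2 y -17.0 x 3.1 | blue 2 y -17.7 x 0.2 | 
yellow 2 y 25.1 x 0.6 | yellow 2 y 24.9 x 0.2 | 
green 2 y 67.3 x 2.4 | green 2 y 66.1 x -0.2 | 
red 2 y 109.2 x 2.5 | red 2 y 103.3 x -0.3 | 
[([411.1, 245.8], [405, 241, 13, 10, 105])]
```

View pics/c4.png

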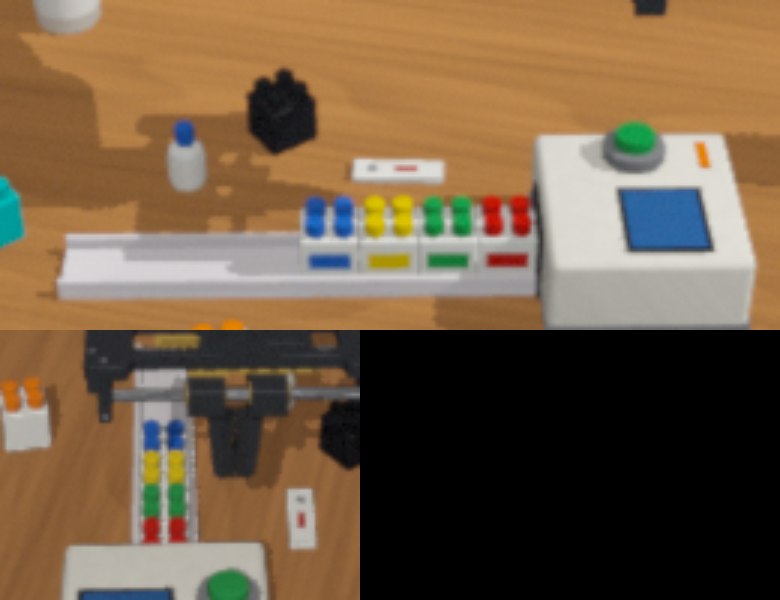

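The last view shows the row still closed against the stop, the button back up at its starting pixel (411.1, 245.8), the gripper clear, and the bystanders in view where they stood.

```bash
python3 -c "
from workcell import *
print(hand_in())"
```

```text
the job is handed in; nothing more can be done
None
```

I pushed the four carriers home against the end stop as one closed row, pressed the start button fully down and let it come back up, moved the arm clear, and handed the job in; no verdict came back.

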